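# Raise the spray booth's sash to the marker

## Robot

A 6-joint arm with a two-finger parallel gripper is mounted at the origin on the work surface. World frame = base frame: x ahead of the robot, y to its left, z up, the work surface at z = 0. Lengths are in m, angles in degrees, forces in N, time in s.
With the tool pointing down it reaches from about 0.4 to 0.825 m from the base axis. Payload 7 kg.
Tool frame: the origin (TCP) lies on the front face of the gripper's body, between the roots of the fingers; the fingertips stand 66 mm ahead of it and the grasp point (between the pads) lies 47 mm ahead of it (ctrl.grasp_offset is the z of the grasp point in the tool frame, in m); z points along the fingers, y is the direction in which the jaws open and shut (so a half turn about z gives the same grasp; the last joint's range is limited). The gripper opens to 88 mm and grips with 3 to 60 N. Pads are 19 mm wide; open, the fingers measure 130 mm over their backs; the gripper's body (78 mm by 193 mm) begins 47 mm behind the grasp point.
Start: joints at [81.71, 20.546, 0.682, 0, -70.136, -16.507], TCP at [0.283, 0.613, 0.292] pointing down, gripper open.
Joint ranges: [-176.03, 176.03], [-82.01, 121.73], [-58.28, 71.71], [-173.87, 95.51], [-174.79, -0.11], [-173.66, 173.66]. Speed limits (degrees/s): [136.94, 136.94, 172.46, 180, 180, 180].

## Interface

Orientations are given as [roll, pitch, yaw] about the fixed x, y, z axes, in that order (R = Rz(yaw) Ry(pitch) Rx(roll)).
In Python, from plant import ctrl gives the robot as it stands.
- The arm moves only by the shell command python3 -m creep 'ROWS'. ROWS is JSON, a list of rows, each a list of 7 numbers: the turn, a rotation vector about the tool's x, y, z in rad, then the shift along the tool's x, y, z in m, then the opening, from 0 (shut) to 1 (fully open). In form: [[wx, wy, wz, dx, dy, dz, grip], ...]. A call has 1 to 12 rows; each row is the pose to reach, as a shift and turn from the pose commanded when the call began, along the tool's axes at that moment; what a row does not reach only later rows make up. A row lasts 1/12 s, in which the tool goes at most 41.7 mm and 7.16 degrees, less where a joint would pass 70% of its speed; a pose out of reach is approached as far as the arm can. A call with a gripper value outside its range is refused whole. The fingers move at their own pace and stop on an object; the grip force is fixed at half the most. Time passes only in rows, so rows that repeat a pose let the fingers close. It gives the time, the measured TCP pose, the force and the opening at its end, in the units of the state.
- ctrl.get_obs(): the state, without advancing time (a new reading comes with each control period).
- ctrl.snapshot(name): name is "scene" or "top" or "wrist"; returns the picture (480x640x3 uint8, blue, green, red); there is no depth.
- ctrl.camera_model(name): a dict with "K" (3x3 intrinsics, pixels), "distortion" ([k1, k2, p1, p2, k3] as OpenCV has them; the pictures are not rectified), "rvec" (rotation vector, rad) and "tvec" (3), from world to camera coordinates, as OpenCV has them. Camera axes: x right, y down, z forward; pixel columns grow to the right and rows downward; lengths in m; the calibration is good to about 2 mm. A picture is of the moment at which its call begins: read the wrist's pose just before it. camera_model takes no time and is no camera call; for the wrist camera it gives the pose at the moment of the call.
- ctrl.close_job(): hands the job in, once; it reports no verdict.
The state is a dict: "clock": time; "joint_pos": joint angles; "qvel": joint speeds; "tau": joint torques, N m; "tool_pos": TCP position; "orientation": TCP orientation; "force": force on the tool from outside, world axes, zero at the start; "moment": the same for the moment, N m; "opening": finger opening in m.
Only numpy, scipy, OpenCV 4.12 (cv2) and the standard library are available. Lean on these libraries where they do the work, as an engineer would, in place of code of your own. Each camera call takes 0.05 s, during which the arm holds its last target.

## Task

Open the small spray booth for work: with your fingers beneath the blue lip of its counterweighted window, push the window up its slope until the orange pointer at the end of the lip is level with the green marker on the rail, then move your hand clear. Do not pinch the lip, do not shift the green marker, and leave the pot inside and the things on the bench where they are.

Things in the scene. Friction and masses are not known exactly. Their poses are not given: they have to be found in the camera images.
- booth: white tabletop spray booth, fixed, 400 wide (its y), 347 deep (its x, plus an extractor box 60 deep behind), 372 high. Origin: on the bench at the middle of the front foot; x points level from front to back, z up; turned by up to 0.22 rad about z. Counterweight tubes (26 across) stand along the rear of its sides.
- slope_foot (a point): top middle of the 65 high front sill (booth 0, 0, 65; axes as the booth). From here the front leans back at 45 degrees, along booth x+z, for 420. Rails 22 wide run up it at y = -189 and +189, standing 16 out. The sash (200 along the slope) covers the lower half, a fixed clear pane the upper half; the sash slides up over it.
- sash (a joint): travel of the clear sash up the slope, m: 0 shut, 0.19 fully up; starts at 0 to 0.025. It moves only along the slope (booth +x and +z equally). Counterweighted, it stays where it is left; moving it takes 3 to 5.5 N along the slope (plus 12 N per m/s).
- lip_under (a point): middle of the flat underside of the sash's lip: a dark blue bar 300 long (booth y), 12 thick, along the sash's bottom edge, standing out square to the slope to 45 from its plane, this point 24. The underside faces down the slope (booth -x and -z equally). Site axes: x up the slope, y along the lip, z outward square to the slope. At travel 0 the point is at booth x -10, y 0, z 89.
- lip: the lip itself, dark blue bar as described at lip_under; its origin is at the bottom edge of the sash in the slope's plane, 24 behind lip_under; same axes
- cover: the lighter blue wedge on the lip's upper side, 298 long, falling from the lip's outer edge to the pane within 63 up the slope; same origin and axes as the lip
- pointer_tip (a point): on the orange pointer, a block 12 along the slope, 24 wide, its face 33 out of the slope, at the +y (left, seen from the robot) end of the lip; this point is at its edge next to the rail, mid-way of its 12; moves with the sash; x up the slope
- marker (a joint): setting of the green marker, m, on the same scale as the sash: pointer and marker are level when the sash's travel equals it. Set at 0.08 to 0.17; stiff clip (6 N) that must not be shifted
- marker_mid (a point): on the green marker, a clip 12 along the slope, 24 wide, 18 high, on the +y (left) rail; this point is at its edge next to the pointer, mid-way of its 12; x up the slope. The pointer passes it about 2 aside, so push near the lip's middle
- pot: brown unglazed clay pot, 72 wide, 85 high, on the turntable (150 across) inside the booth; origin under its centre
- jar: low glass jar with blue lid, 56 wide, 48 high, loose, in front of the booth on the left; origin under its centre
- brush: paint brush 170 long lying in front of the booth on the right; origin on the bench, x along it
- can: red paint can, 60 wide, 180 high with a white cap, left of the booth; origin under its centre
- cup: blue cup, 76 wide, 85 high, left of the booth; origin under its centre
- tub: yellow tub with white lid, 90 wide, 85 high, right of the booth; origin under its centre
- key: wooden strip 120 x 35 x 20, right of the booth; origin under its centre

How it is judged (in metres and radians):
On the way:
1. the fingers, pressing on the lip, have pushed the sash up by more than 30 mm (distance of lip_under from where it was at the start of the episode above 0.03 m and contact force between the fingers and lip above 0.5 N), for 0.1 s.
At the end, for the whole second after the job is handed in: the orange pointer is level with the green marker within 8 mm along the slope and the sash is at rest (x of pointer_tip in the frame of marker_mid between -0.008 and 0.008 m and velocity of joint sash between -0.005 and 0.005 m/s); the robot touches nothing.
It fails at once if the pot in the booth is moved more than 30 mm, lifted or tipped (distance of pot from where it was at the start of the episode above 0.03 m or angle between pot's own z axis and vertical above 0.5 rad).
It fails at once if a standing thing on the bench (jar, can, cup, tub) is moved more than 30 mm, lifted or tipped ((distance of jar from where it was at the start of the episode above 0.03 m or angle between jar's own z axis and vertical above 0.5 rad) or (distance of can from where it was at the start of the episode above 0.03 m or angle between can's own z axis and vertical above 0.5 rad) or (distance of cup from where it was at the start of the episode above 0.03 m or angle between cup's own z axis and vertical above 0.5 rad) or (distance of tub from where it was at the start of the episode above 0.03 m or angle between tub's own z axis and vertical above 0.5 rad)).
It fails at once if the brush or the wooden strip is moved more than 30 mm or lifted (distance of any of brush, key from where it was at the start of the episode above 0.03 m).
It fails at once if the green marker is shifted by more than 4 mm (distance of marker_mid from where it was at the start of the episode above 0.004 m).
It fails at once if the lip is pinched: fingers press on its underside and on its sloping cover at once (contact force between the fingers and lip above 2 N and contact force between the fingers and cover above 2 N).
It also fails if it takes over 40 s, if anything falls off the work surface, if the arm or the gripper's body presses on something with over 40 N, if the wrist force passes 120 N, or if a joint passes its speed limit or range.

## Working session

There is one attempt and no reset: what is moved stays moved. The work goes in short steps, Python scripts to look and compute and a shell command to move; the robot and the scene stay as the last step left them, time stands still between calls to the robot, and variables do not carry over. Pictures are saved under pics/ and viewed, and the job is handed in when it is done.

```bash
ls; mkdir -p pics
python3 - <<'E'
from plant import ctrl
import cv2
print(ctrl.get_obs())
for n in("scene","top","wrist"):
    m=ctrl.camera_model(n); print(n,m)
    cv2.imwrite(f"pics/{n}0.png",ctrl.snapshot(n))
E
```

```text
pics
{'clock': 0.0, 'joint_pos': array([ 8.17114070e+01,  2.05912328e+01,  6.34543971e-01, -1.87017659e-02,
       -7.01366443e+01, -1.65051627e+01]), 'qvel': array([ 0.02876582,  0.04792517,  0.08739478, -0.07440241, -0.04471039,
        0.02670008]), 'tau': array([ 1.38869789e-03, -5.82719314e+01,  2.93048644e+01,  6.99741885e+00,
        6.85591658e-03, -1.58814692e-04]), 'tool_pos': array([0.28294563, 0.6124205 , 0.2912352 ]), 'orientation': array([ 1.79905518e+02, -9.66196867e-03, -2.48001166e+01]), 'force': array([ 0.6223715 ,  0.50695085, -0.70074702]), 'moment': array([ 0.00611187, -0.02182481, -0.01903323]), 'opening': 0.08761516165611594}
scene {'K': array([[461.92501976,   0.        , 320.47058566],
       [  0.        , 461.92501976, 231.36081108],
       [  0.        ,   0.        ,   1.        ]]), 'distortion': array([0.0271498, 0.       , 0.       , 0.       , 0.       ]), 'rvec': array([ 1.80465841,  1.73638628, -0.66338678]), 'tvec': array([-0.03991369, -0.34587102,  1.58707967])}
top {'K': array([[512.06482149,   0.        , 321.39461494],
       [  0.        , 512.06482149, 231.67069912],
       [  0.        ,   0.        ,   1.        ]]), 'distortion': array([0.00856057, 0.        , 0.        , 0.        , 0.        ]), 'rvec': array([ 2.17203745, -2.17859363,  0.11326908]), 'tvec': array([-0.01434107,  0.58706164,  1.27802679])}
wrist {'K': array([[360.49380859,   0.        , 321.0463944 ],
       [  0.        , 360.49380859, 235.9160343 ],
       [  0.        ,   0.        ,   1.        ]]), 'distortion': array([-0.04018983,  0.        ,  0.        ,  0.        ,  0.        ]), 'rvec': array([-1.60349513,  2.50772106,  0.33987891]), 'tvec': array([ 0.67522294, -0.03356466,  0.38903655])}
```

View pics/scene0.png

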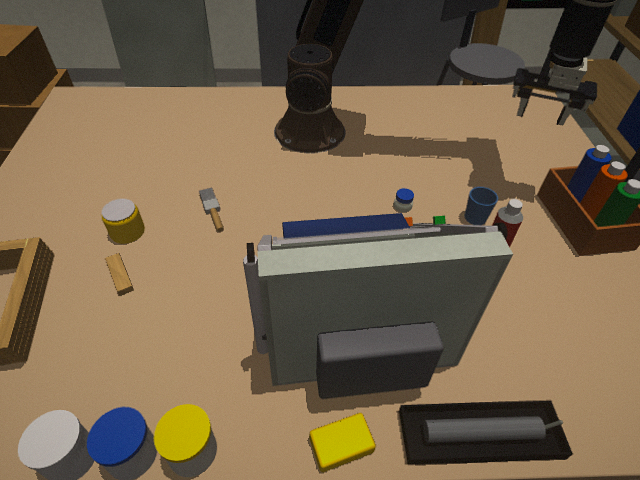

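View pics/top0.png

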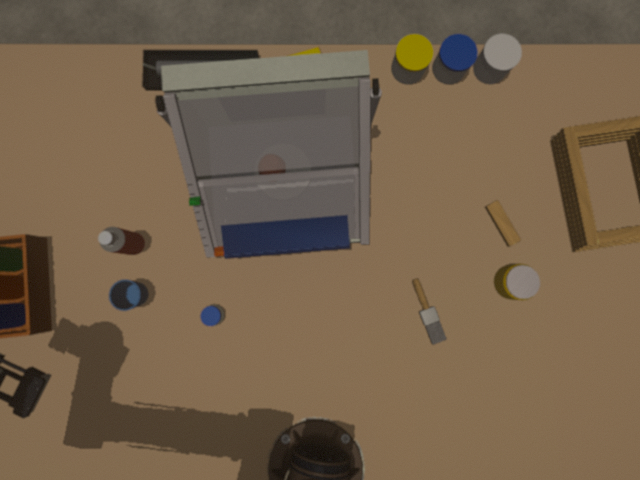

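View pics/wrist0.png

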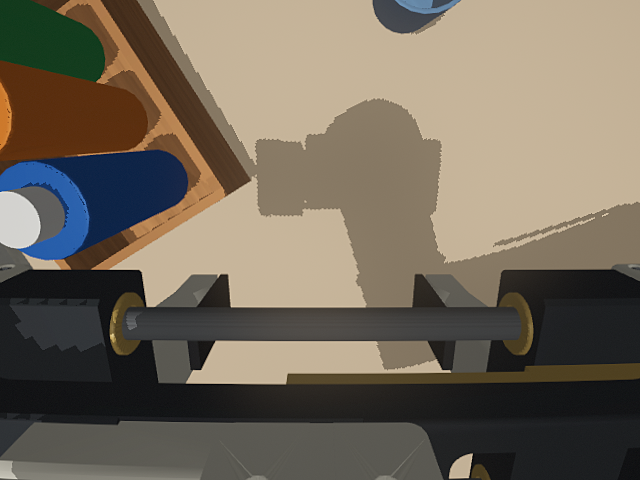

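Run:
```python
import cv2,numpy as np
a=cv2.imread("pics/top0.png"); b=cv2.imread("pics/scene0.png")
cv2.imwrite("pics/z1.png",cv2.resize(a[180:270,170:375],None,fx=3.9,fy=3.9,interpolation=cv2.INTER_CUBIC))
cv2.imwrite("pics/z2.png",cv2.resize(b[180:260,240:520],None,fx=2.8,fy=2.8,interpolation=cv2.INTER_CUBIC))
for nm,im in(("top",a),("scene",b)):
    h=cv2.cvtColor(im,cv2.COLOR_BGR2HSV)
    for c,lo,hi in(("orange",(3,150,100),(14,255,255)),("green",(50,120,60),(75,255,255)),("blue",(105,120,40),(125,255,255))):
        m=cv2.inRange(h,lo,hi); n,l,s,ce=cv2.connectedComponentsWithStats(m)
        for i in range(1,n):
            if s[i,4]>15: print(nm,c,s[i],ce[i].round(1))
```

```text
top orange [  0 235  30 103 500] [ 20.  286.7]
top orange [215 247   9  10  72] [218.7 251.4]
top green [190 197  10   8  71] [194.5 200.8]
top blue [ 440   35   37   36 1028] [458.  52.]
top blue [304 219  18  27 123] [312.2 229.4]
top blue [256 220  53  24 407] [283.2 229.8]
top blue [303 236   5  11  18] [305.2 240.9]
top blue [202 307  18  18 263] [210.4 315.5]
scene orange [601 164  27  16 168] [613.5 173.1]
scene orange [551 166  89  64 311] [586.2 202.6]
scene orange [405 217   8   9  52] [409.  220.5]
scene green [617 182  23  17 151] [627.  191.1]
scene green [435 216  10   9  82] [439.4 219.6]
scene blue [568 148  44  54 748] [588.1 173. ]
scene blue [397 189  17  12 157] [404.9 194. ]
scene blue [470 189   7  14  20] [471.8 196. ]
scene blue [ 283  214  127   23 1781] [343.8 224.8]
scene blue [  87  407   59   59 2600] [116.  436.1]
```

View pics/z1.png

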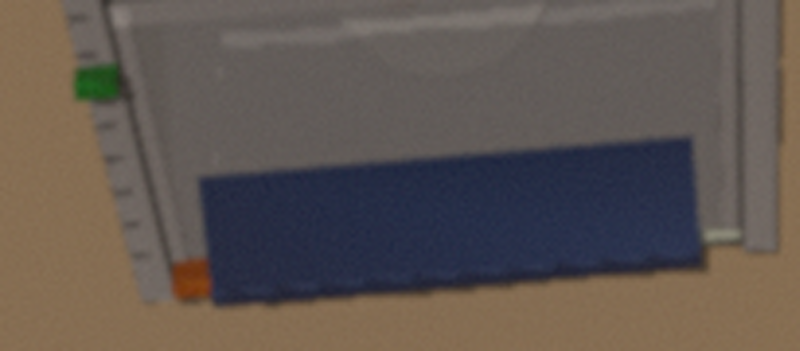

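View pics/z2.png

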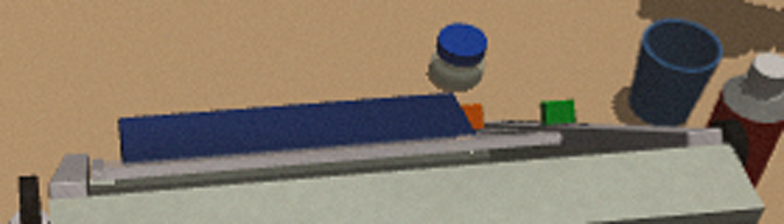

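```bash
cat > h.py <<'E'
import numpy as np,cv2
from scipy.optimize import least_squares
from scipy.spatial.transform import Rotation as R
def proj(m,P): return cv2.projectPoints(np.array(P,float).reshape(-1,1,3),m["rvec"],m["tvec"],m["K"],m["distortion"])[0].reshape(-1,2)
r2=2**-.5
def booth(s,y,n): return np.array([s*r2-n*r2,y,.065+s*r2+n*r2])
def W(p,P): 
    c,s=np.cos(p[2]),np.sin(p[2]); P=np.atleast_2d(P)
    return np.c_[p[0]+c*P[:,0]-s*P[:,1],p[1]+s*P[:,0]+c*P[:,1],P[:,2]]
E
python3 - <<'E'
from h import *
from plant import ctrl
m=ctrl.camera_model("top"); ms=ctrl.camera_model("scene")
obs=np.array([(224.6,257.7),(350.3,248.7),(207.2,257.7),(214.1,256.4),(361.5,244.1),(369,244.1),(219.0,251.6),(194.6,200.9)])
def pts(p):
    t,k=p[3],p[4]
    return W(p,[booth(.010+t,.15,.045),booth(.01+t,-.15,.045),booth(0,.2,.016),booth(0,.178,.016),booth(0,-.178,.016),booth(0,-.2,.016),booth(.016+t,.162,.033),booth(.016+k,.189,.034)])
f=lambda p:(proj(m,pts(p))-obs).ravel()
r=least_squares(f,[.5,.1,0,.01,.12],loss="soft_l1")
p=r.x; print(p, np.degrees(p[2])); print(r.fun.reshape(-1,2).round(1))
print("sd",np.sqrt(np.diag(np.linalg.inv(r.jac.T@r.jac))))
print(proj(ms,pts(p))[-2:])
print(W(p,booth(.01+p[3],0,.024)))
# bench items by plane casting
def cast(m,uv,z):
    d=cv2.undistortPoints(np.array([[uv]],float),m["K"],m["distortion"])[0,0]
    Rm,_=cv2.Rodrigues(m["rvec"]); c=-Rm.T@m["tvec"]; v=Rm.T@np.r_[d,1]
    return c+v*(z-c[2])/v[2]
for n,uv,z in(("jar",(210.4,315.5),.048),("brushtop",(417,281),.01),("brushend",(438,338),.01),("cup",(123,295),.08)): print(n,cast(m,uv,z).round(3))
np.save("p.npy",p)
E
```

```text
[0.54739055 0.06666596 0.07570778 0.0091792  0.16535608] 4.337736358948348
[[-0.1 -0.1]
 [ 0.  -1. ]
 [-0.8 -0.7]
 [ 1.3 -0.1]
 [-0.9  0.8]
 [ 0.5  0.1]
 [ 0.5  1.1]
 [-0.2  0. ]]
sd [0.00138823 0.00105255 0.00623997 0.00315664 0.00334603]
[[405.98166437 217.03722104]
 [438.54874755 215.72095215]]
[[0.5439915  0.06640814 0.0955323 ]]
jar [0.378 0.259 0.048]
brushtop [ 0.461 -0.261  0.01 ]
brushend [ 0.317 -0.311  0.01 ]
cup [0.43  0.463 0.08 ]
```

```bash
cat >> h.py <<'E'
def rel(obs,p,s,y,n,pitch=-45,dyaw=0):
    R0=R.from_euler("xyz",obs["orientation"],degrees=True)
    R1=R.from_euler("xyz",[180,pitch,np.degrees(p[2])+dyaw],degrees=True)
    t=W(p,booth(s,y,n))[0]
    print("target",t.round(4)); print("rows",(R0.inv()*R1).as_rotvec().round(4),R0.inv().apply(t-obs["tool_pos"]).round(4))
def where(obs,p):
    d=obs["tool_pos"]-np.r_[p[:2],.065]; c,s=np.cos(p[2]),np.sin(p[2]); x,y=c*d[0]+s*d[1],-s*d[0]+c*d[1]
    print("s,y,n of TCP",np.round([(x+d[2])*r2,y,(d[2]-x)*r2],4))
E
python3 - <<'E'
from h import *
from plant import ctrl
p=np.load("p.npy"); o=ctrl.get_obs(); rel(o,p,.1,0,.2)
m=ctrl.camera_model("wrist"); Rm,_=cv2.Rodrigues(m["rvec"]); c=-Rm.T@m["tvec"]
R0=R.from_euler("xyz",o["orientation"],degrees=True); print(R0.inv().apply(c-o["tool_pos"]),R0.inv().apply(Rm.T[:,2]))
E
```

```text
target [0.4769 0.0613 0.2771]
rows [ 0.2008  0.7683 -0.4814] [0.4072 0.419  0.0149]
[ 0.0714656  -0.00069632 -0.09206399] [-2.66733999e-01 -7.02078511e-04  9.63769932e-01]
```

```bash
python3 -m creep '[[0.2,0.77,-0.48,0.407,0.419,0.015,0],[0.2,0.77,-0.48,0.407,0.419,0.015,0],[0.2,0.77,-0.48,0.407,0.419,0.015,0],[0.2,0.77,-0.48,0.407,0.419,0.015,0],[0.2,0.77,-0.48,0.407,0.419,0.015,0],[0.2,0.77,-0.48,0.407,0.419,0.015,0],[0.2,0.77,-0.48,0.407,0.419,0.015,0],[0.2,0.77,-0.48,0.407,0.419,0.015,0],[0.2,0.77,-0.48,0.407,0.419,0.015,0],[0.2,0.77,-0.48,0.407,0.419,0.015,0],[0.2,0.77,-0.48,0.407,0.419,0.015,0],[0.2,0.77,-0.48,0.407,0.419,0.015,0]]'
python3 - <<'E'
from h import *
from plant import ctrl
p=np.load("p.npy"); o=ctrl.get_obs(); print(o["joint_pos"],o["force"],o["opening"]);where(o,p);rel(o,p,.1,0,.2)
E
```

```text
clock: 1.15
tool_pos: [0.4661, 0.2242, 0.3562]
orientation: [179.5, -43.6, 4.2]
force: [1.2, -0.2, -0.0]
opening: 0.0132
[ 51.03061998 -12.72993227 -58.2050967   71.01390038 -32.55487401
 -15.62400506] [ 1.15254601 -0.18544696 -0.01832075] 0.013157127271708015
s,y,n of TCP [0.157  0.1633 0.2548]
target [0.4769 0.0613 0.2771]
rows [ 0.0098  0.0238 -0.0018] [-0.0554  0.1628  0.0577]
```

```bash
python3 -m creep '[[0,0,0,-0.02,0.16,0.02,0],[0,0,0,-0.02,0.16,0.02,0],[0,0,0,-0.055,0.163,0.05,0],[0,0,0,-0.055,0.163,0.055,0],[0.01,0.02,0,-0.055,0.163,0.055,0],[0.01,0.02,0,-0.055,0.163,0.055,0],[0.01,0.02,0,-0.055,0.163,0.055,0]]'
python3 - <<'E'
from h import *
from plant import ctrl
p=np.load("p.npy"); o=ctrl.get_obs(); print(o["joint_pos"],o["force"],o["opening"]);where(o,p);rel(o,p,.1,0,.2)
E
```

```text
clock: 1.73
tool_pos: [0.5063, 0.0654, 0.3571]
orientation: [-179.6, -41.7, 4.1]
force: [0.1, 0.2, -0.2]
opening: 0.0002
[ 27.28929358 -16.24295793 -58.2410867   60.59179738 -17.06161718
  12.81415647] [ 0.08002922  0.21832316 -0.22742906] 0.00024616353991108777
s,y,n of TCP [0.1775 0.0018 0.2356]
target [0.4769 0.0613 0.2771]
rows [-0.004   0.0577 -0.0033] [-0.0753  0.0022  0.04  ]
```

```bash
cat > kin.py <<'E'
from h import *
def fk(q,k,s4=1):
    q=np.radians(q); a1,hh,L1,L2,e,d=k
    A=R.from_euler("z",q[0]);B=A*R.from_euler("y",q[1]);C=B*R.from_euler("y",-q[2]);D=C*R.from_euler("x",s4*q[3])*R.from_euler("y",-q[4])
    return A.apply([a1,0,hh])+B.apply([0,0,L1])+C.apply([L2,0,e])+D.apply([d,0,0]), D.apply([1,0,0])
Q=[[81.711407,20.5912328,.634543971,-.0187,-70.1366443,-16.505],[51.03061998,-12.72993227,-58.2050967,71.01390038,-32.55487401,-15.624],[27.28929358,-16.24295793,-58.2410867,60.59179738,-17.06161718,12.814]]
P=[[.28294563,.6124205,.2912352],[.4661,.2242,.3562],[.5063,.0654,.3571]]
def fit(s4):
    return least_squares(lambda k:np.concatenate([fk(q,k,s4)[0]-np.array(p) for q,p in zip(Q,P)]+[1e-3*np.array([k[0],k[4]])]),[0,.3,.4,.4,0,.2])
E
python3 - <<'E'
from kin import *
from plant import ctrl
for s in(1,-1):
    r=fit(s); print(s,r.x.round(4),(r.fun*1000).round(2))
    print(fk(Q[2],r.x,s)[1], R.from_euler("xyz",[-179.6,-41.7,4.1],degrees=True).apply([0,0,1]))
E
```

```text
1 [ 1.2325  1.3607 -0.7007 -0.0139 -0.9585 -0.4841] [-189.88   27.43    1.45   19.78  -15.19    9.19  -23.41   44.5   -10.63
    1.23   -0.96]
[ 0.42853429  0.50868448 -0.74672516] [ 0.66301257  0.0545245  -0.74661999]
-1 [ 0.1702 -0.2612  0.8567  0.085   0.2817  0.4846] [-1.8986e+02  2.7550e+01  7.0000e-01  1.9760e+01 -1.5600e+01  4.4800e+00
 -2.3160e+01  4.4490e+01 -5.1800e+00  1.7000e-01  2.8000e-01]
[ 0.66290508  0.05439113 -0.74672516] [ 0.66301257  0.0545245  -0.74661999]
```

```bash
cat > kin.py <<'E'
from h import *
def fk(q,k):
    q=np.radians(q); a1,hh,L1,L2,e,d,b=k
    A=R.from_euler("z",q[0]);B=A*R.from_euler("y",q[1]);C=B*R.from_euler("y",-q[2]);D=C*R.from_euler("x",-q[3])*R.from_euler("y",-q[4])
    return A.apply([a1,b,hh])+B.apply([0,0,L1])+C.apply([L2,0,e])+D.apply([d,0,0]), D.apply([1,0,0])
Q=[[81.711407,20.5912328,.634543971,-.0187,-70.1366443,-16.505],[51.03061998,-12.72993227,-58.2050967,71.01390038,-32.55487401,-15.624],[27.28929358,-16.24295793,-58.2410867,60.59179738,-17.06161718,12.814]]
P=[[.28294563,.6124205,.2912352],[.4661,.2242,.3562],[.5063,.0654,.3571]]
def fit():
    return least_squares(lambda k:np.concatenate([fk(q,k)[0]-np.array(p) for q,p in zip(Q,P)]+[1e-3*np.array([k[0],k[4]])]),[0,.3,.4,.4,0,.2,-.19])
E
python3 - <<'E'
from kin import *
r=fit(); k=r.x; print(k.round(4),(r.fun*1000).round(2)); np.save("k.npy",k)
p=np.load("p.npy")
lo=np.array([-176,-82,-58.2,-173.8,-174.7,-.2]);hi=np.array([176,121.7,71.7,95.5,-.2])
lo=lo[:5]
rng=np.random.default_rng(0)
for pitch in(-45,-35,-30,-25,-20,-10,0):
    z=R.from_euler("xyz",[180,pitch,4.3],degrees=True).apply([0,0,1])
    for s0 in (.0,.02,.08,.16):
        # fingertip point 66 ahead at s=s0,n=.02
        t=W(p,booth(s0,0,.02))[0]-.066*z
        best=None
        for i in range(12):
            x0=lo+(hi-lo)*rng.random(5)
            if i<3:x0=np.array([10+15*i,0,-40,10,-40.])
            g=least_squares(lambda q:np.r_[(fk(q,k)[0]-t)*10,fk(q,k)[1]-z],x0,bounds=(lo,hi))
            if best is None or g.cost<best.cost:best=g
        print(pitch,s0,t.round(3),best.cost.round(6),best.x.round(1))
E
```

```text
[ 0.6373  0.4519  0.1719  0.0415 -0.2636  0.0587 -0.1808] [-10.87   1.42   1.03  -8.1    7.12   6.55   9.72 -19.45  -7.58   0.64
  -0.26]
-45 0.0 [0.487 0.062 0.126] 0.783374 [ 25.8 121.7  51.4  20.5 -13.5]
-45 0.02 [0.501 0.063 0.14 ] 0.591984 [ 25.7 121.7  50.2  40.7  -9.4]
-45 0.08 [0.543 0.066 0.182] 0.197306 [ 26.3 121.7  47.6  95.5 -13.3]
-45 0.16 [0.6   0.071 0.239] 0.0 [ 25.7 -57.5 -57.8  20.1 -48.5]
-35 0.0 [0.496 0.063 0.133] 0.574061 [ 25.6 121.7  51.2  11.  -16. ]
-35 0.02 [0.51  0.064 0.147] 0.411016 [ 25.6 121.7  49.9  22.9 -11.3]
-35 0.08 [0.552 0.067 0.19 ] 0.095789 [ 26.  121.7  46.5  95.5 -10.2]
-35 0.16 [0.608 0.071 0.246] 0.0 [ 25.  -52.4 -50.8  13.7 -59.1]
-30 0.0 [0.5   0.063 0.136] 0.480655 [ 25.6 121.7  51.3   7.1 -17.6]
-30 0.02 [0.514 0.064 0.15 ] 0.331969 [ 25.6 121.7  49.9  16.  -12.7]
-30 0.08 [0.557 0.067 0.193] 0.057868 [ 25.8 121.7  46.1  95.5  -8.7]
-30 0.16 [0.613 0.072 0.249] 0.0 [ 24.7 -50.5 -47.5  11.1 -64.9]
-25 0.0 [0.505 0.064 0.139] 0.395509 [ 25.5 121.7  51.4   3.9 -19.4]
-25 0.02 [0.52  0.065 0.153] 0.261227 [ 25.5 121.7  50.   10.4 -14.4]
-
[... 241 characters left out ...]
 25.4 121.7  50.2   6.  -16.4]
-20 0.08 [0.567 0.068 0.198] 0.010453 [ 25.6 121.7  45.5  95.5  -6. ]
-20 0.16 [0.624 0.072 0.254] 0.0 [ 24.  -48.1 -41.7   6.8 -77.7]
-10 0.0 [0.522 0.065 0.144] 0.192949 [ 25.3 121.7  52.5  -3.1 -26.4]
-10 0.02 [0.536 0.066 0.158] 0.101542 [ 25.3 121.7  51.   -0.5 -21.3]
-10 0.08 [0.578 0.069 0.201] 0.0 [ 25.3 119.6  44.7  32.1  -6.7]
-10 0.16 [0.635 0.073 0.257] 0.0 [ 23.3 -49.1 -37.2   3.2 -92.4]
0 0.0 [0.533 0.066 0.145] 0.102493 [ 25.  121.7  53.9  -6.1 -32.5]
0 0.02 [0.547 0.067 0.159] 0.038721 [ 25.1 121.7  52.4  -4.7 -27.4]
0 0.08 [0.59  0.07  0.202] 0.0 [ 24.5 110.6  41.1   0.  -20.5]
0 0.16 [0.646 0.074 0.258] 0.0 [  22.7  -54.7  -35.1    0.  -109.7]
```

```bash
cat >> h.py <<'E'
def tgt(p,t,pitch,back,depth,y=0.):
    """TCP world for flank `back` off lip outer lower edge, tip `depth` past it"""
    a=np.radians(-pitch); z=np.array([np.sin(a),0,-np.cos(a)]); x=np.array([np.cos(a),0,np.sin(a)])
    return W(p,booth(.010+t,y,.045)-(.0095+back)*x+(depth-.066)*z)[0]
def relT(o,p,T,pitch):
    R0=R.from_euler("xyz",o["orientation"],degrees=True); R1=R.from_euler("xyz",[180,pitch,np.degrees(p[2])],degrees=True)
    print("T",T.round(4),"rows",(R0.inv()*R1).as_rotvec().round(4),R0.inv().apply(T-o["tool_pos"]).round(4))
E
python3 - <<'E'
from h import *
from plant import ctrl
p=np.load("p.npy"); o=ctrl.get_obs()
for b,d in((.012,-.05),(.012,-.12)): relT(o,p,tgt(p,p[3],-25,b,d),-25)
E
```

```text
T [0.4609 0.0601 0.2064] rows [-0.0045 -0.2913 -0.0025] [-0.1343  0.0026  0.0821]
T [0.4314 0.0579 0.2699] rows [-0.0045 -0.2913 -0.0025] [-0.1142  0.0022  0.015 ]
```

```bash
python3 -m creep '[[0,-0.1,0,-0.04,0,0,0],[0,-0.2,0,-0.08,0,0.01,0],[0,-0.29,0,-0.114,0.002,0.015,0],[0,-0.29,0,-0.114,0.002,0.015,0],[0,-0.29,0,-0.114,0.002,0.015,0],[0,-0.29,0,-0.114,0.002,0.015,0],[0,-0.29,0,-0.114,0.002,0.015,0],[0,-0.29,0,-0.114,0.002,0.015,0]]'
python3 - <<'E'
from h import *
from plant import ctrl
p=np.load("p.npy"); o=ctrl.get_obs(); print(repr(o["joint_pos"]),o["force"],o["tool_pos"],o["orientation"])
relT(o,p,tgt(p,p[3],-25,.012,-.05),-25)
E
```

```text
clock: 2.4
tool_pos: [0.4322, 0.06, 0.271]
orientation: [-179.7, -25.2, 4.4]
force: [-0.9, -0.7, -1.0]
opening: 0.0003
array([ 42.95332911, -15.78790693, -55.15338651,  28.20991978,
       -33.51786659,  30.12847704]) [-0.86101999 -0.66700739 -1.01689271] [0.43217554 0.0599967  0.27099492] [-179.68956328  -25.17498646    4.37463858]
T [0.4609 0.0601 0.2064] rows [-0.0057 -0.0031  0.0006] [-0.0016  0.0025  0.0706]
```

```bash
python3 -m creep '[[0,0,0,-0.002,0.002,0.03,0],[0,0,0,-0.002,0.002,0.06,0],[0,0,0,-0.002,0.002,0.07,0],[0,0,0,-0.002,0.002,0.07,0],[0,0,0,-0.002,0.002,0.07,0]]'
python3 - <<'E'
from h import *
from plant import ctrl
p=np.load("p.npy"); o=ctrl.get_obs(); print(repr(o["joint_pos"]),o["force"],o["tool_pos"],o["orientation"])
relT(o,p,tgt(p,p[3],-25,.012,.024),-25)
m=ctrl.camera_model("wrist");w=ctrl.snapshot("wrist")
P=W(p,[booth(.01+p[3],y,.045) for y in(-.15,0,.15)]); print(proj(m,P))
cv2.imwrite("pics/w1.png",w);cv2.imwrite("pics/t1.png",ctrl.snapshot("top"))
E
```

```text
clock: 2.82
tool_pos: [0.4666, 0.0583, 0.2157]
orientation: [-179.5, -24.1, 4.3]
force: [-0.2, -0.7, 0.9]
opening: 0.0004
array([ 35.05020396,  -6.59304184, -58.18820204,  34.73734694,
       -20.59485723,  28.53499323]) [-0.20581182 -0.66858109  0.87347716] [0.46661456 0.05830729 0.21571892] [-179.46278385  -24.05274685    4.28207582]
T [0.4921 0.0625 0.1394] rows [-0.009   0.0165 -0.001 ] [-0.0077 -0.0015  0.0802]
[[561.85711463 233.16114383]
 [320.73727612 232.73991473]
 [ 82.56638158 232.44019878]]
```

View pics/w1.png

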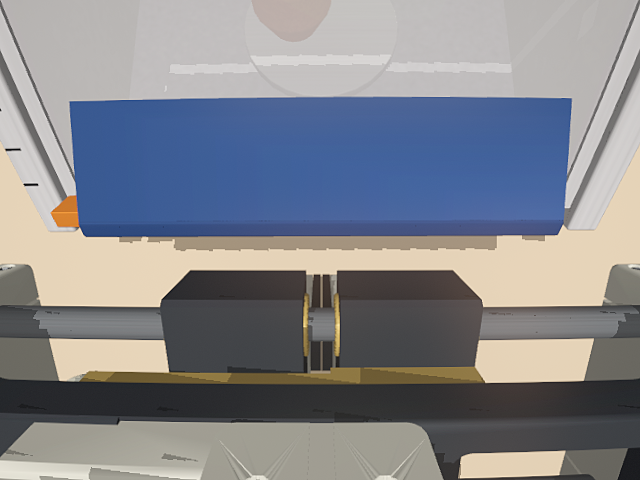

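View pics/t1.png

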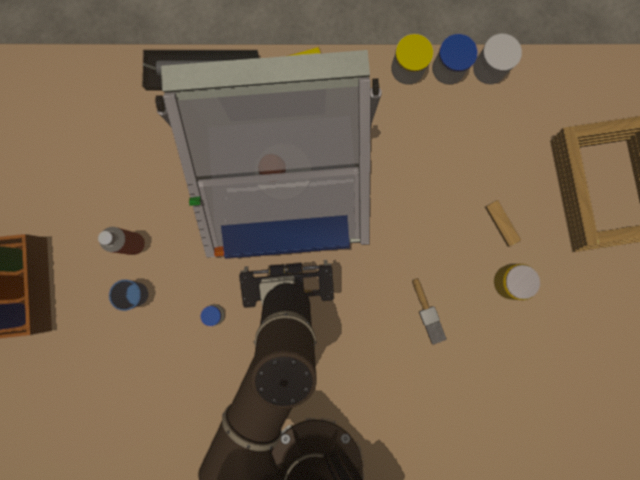

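```bash
cat > kin.py <<'E'
from h import *
def fk(q,k):
    q=np.radians(q); a1,hh,L1,L2,e,d,b,c,g=k
    A=R.from_euler("z",q[0]);B=A*R.from_euler("y",q[1]);C=B*R.from_euler("y",-q[2]);C4=C*R.from_euler("x",-q[3]);D=C4*R.from_euler("y",-q[4])
    return A.apply([a1,b,hh])+B.apply([0,0,L1])+C.apply([L2,0,e])+C4.apply([0,c,0])+D.apply([d,0,g]), D.apply([1,0,0])
Q=[[81.711407,20.5912328,.634543971,-.0187,-70.1366443],[51.03061998,-12.72993227,-58.2050967,71.01390038,-32.55487401],[27.28929358,-16.24295793,-58.2410867,60.59179738,-17.06161718],
[ 42.95332911, -15.78790693, -55.15338651,  28.20991978,-33.51786659],[ 35.05020396,  -6.59304184, -58.18820204,  34.73734694,-20.59485723]]
P=[[.28294563,.6124205,.2912352],[.4661,.2242,.3562],[.5063,.0654,.3571],[0.43217554,0.0599967,0.27099492],[0.46661456,0.05830729,0.21571892]]
O=[[179.9,0,-24.8],[179.5,-43.6,4.2],[-179.6,-41.7,4.1],[-179.69,-25.17,4.37],[-179.46,-24.05,4.28]]
def fit():
    return least_squares(lambda k:np.concatenate([fk(q,k)[0]-np.array(p) for q,p in zip(Q,P)]+[1e-3*k]),[0,.3,.4,.4,0,.2,0,-.19,0])
E
python3 - <<'E'
from kin import *
r=fit(); k=r.x; print(k.round(4),(r.fun*1000).round(1)); np.save("k.npy",k)
for q,p,o in zip(Q,P,O): print((fk(q,k)[0]-p).round(4),fk(q,k)[1].round(3),R.from_euler("xyz",o,degrees=True).apply([0,0,1]).round(3))
E
```

```text
[-1.000e-04  1.989e-01  6.017e-01  4.637e-01 -0.000e+00  3.126e-01
  0.000e+00 -1.918e-01  1.000e-04] [-0.   0.  -0.   0.   0.  -0.  -0.  -0.  -0.  -0.  -0.   0.  -0.  -0.
  0.  -0.   0.2  0.6  0.5 -0.   0.3  0.  -0.2  0. ]
[-0.  0. -0.] [-0.001 -0.002 -1.   ] [-0.001 -0.002 -1.   ]
[ 0.  0. -0.] [ 0.689  0.042 -0.724] [ 0.688  0.042 -0.724]
[-0. -0. -0.] [ 0.663  0.054 -0.747] [ 0.663  0.055 -0.747]
[-0. -0.  0.] [ 0.424  0.038 -0.905] [ 0.424  0.038 -0.905]
[-0. -0.  0.] [ 0.406  0.04  -0.913] [ 0.406  0.04  -0.913]
```

```bash
cat > ik.py <<'E'
from kin import *
k=np.load("k.npy"); p=np.load("p.npy")
lo=np.array([-176,-82,-58,-173,-174.]);hi=np.array([176,121.,71,95,-.5])
rng=np.random.default_rng(0)
def ik(t,z,n=25):
    sols=[]
    for i in range(n):
        x0=lo+(hi-lo)*rng.random(5)
        if i<4:x0=np.array([30.,-5+10*i,-50,30,-20.])
        g=least_squares(lambda q:np.r_[(fk(q,k)[0]-t)*10,fk(q,k)[1]-z],x0,bounds=(lo,hi),x_scale=30.)
        sols.append((g.cost,g.x))
    return min(sols,key=lambda s:s[0]),sols
E
python3 - <<'E'
from ik import *
for pitch in(-45,-25,-20,-15,-10,-5,0):
    z=R.from_euler("xyz",[180,pitch,4.3],degrees=True).apply([0,0,1])
    for t,b,d in((p[3],.012,-.05),(p[3],.012,.024),(.05,0,.024),(.16,0,.024),(.16,.04,.024)):
        (c,x),S=ik(tgt(p,t,pitch,b,d),z)
        alt={tuple((s[1]/10).round().astype(int)*10) for s in S if s[0]<1e-6}
        print(pitch,round(t,3),b,d,"%.1e"%c,x.round(1),alt)
E
```

```text
-45 0.009 0.012 -0.05 9.0e-03 [   1.8   -6.2  -44.  -102.7   -0.5] set()
-45 0.009 0.012 0.024 2.8e-04 [   2.8    5.5  -38.4 -100.1   -0.9] set()
-45 0.05 0 0.024 5.0e-03 [   1.1    4.3  -35.6 -105.1   -0.9] set()
-45 0.16 0 0.024 1.9e-02 [ -11.5    3.4  -41.3 -173.    -0.5] set()
-45 0.16 0.04 0.024 1.7e-02 [  -7.     3.5  -35.3 -134.3   -1.4] set()
-25 0.009 0.012 -0.05 8.5e-04 [ 35.9  -6.  -58.   32.4 -21. ] set()
-25 0.009 0.012 0.024 6.0e-03 [ 29.6   4.9 -58.   34.7 -10.2] set()
-25 0.05 0 0.024 4.2e-04 [ 23.9   4.1 -58.   52.9  -9.1] set()
-25 0.16 0 0.024 1.5e-30 [ 28.7   5.6 -38.   24.1 -25.3] {(np.int64(30), np.int64(10), np.int64(-40), np.int64(20), np.int64(-30))}
-25 0.16 0.04 0.024 1.3e-30 [ 29.6   3.2 -44.9  29.4 -21.6] {(np.int64(30), np.int64(0), np.int64(-40), np.int64(30), np.int64(-20))}
-20 0.009 0.012 -0.05 8.8e-31 [ 36.8  -4.3 -52.4  24.  -26.9] {(np.int64(40), np.int64(0), np.int64(-50), np.int64(20), np.int64(-30))}
-20 0.009 0.012 0.024 2.7e-04 [ 29.8   5.  -58.   38.2 -12.3] set()
-20 0.05 0 0.024 6.3e-31 [ 30.8   5.6 -49.5  27.9 -19. ] {(np.int64(30), np.in
[... 2282 characters left out ...]
p.int64(-20), np.int64(0), np.int64(-60))}
0 0.009 0.012 -0.05 3.9e-30 [ 29.2   8.4 -25.    0.  -56.6] {(np.int64(30), np.int64(10), np.int64(-30), np.int64(0), np.int64(-60))}
0 0.009 0.012 0.024 5.0e-30 [ 29.2  13.3 -30.2   0.  -46.5] {(np.int64(30), np.int64(10), np.int64(-30), np.int64(0), np.int64(-50))}
0 0.05 0 0.024 3.1e-30 [ 27.2  14.8 -23.4  -0.  -51.8] {(np.int64(30), np.int64(10), np.int64(-20), np.int64(0), np.int64(-50))}
0 0.16 0 0.024 4.0e-30 [ 24.3  17.7  -8.    0.  -64.4] {(np.int64(20), np.int64(20), np.int64(-10), np.int64(0), np.int64(-60))}
0 0.16 0.04 0.024 1.6e-30 [ 25.7  14.  -13.1   0.  -62.9] {(np.int64(30), np.int64(10), np.int64(-10), np.int64(0), np.int64(-60))}
```

Run:
```python
from h import *
from plant import ctrl
p=np.load("p.npy"); o=ctrl.get_obs()
relT(o,p,tgt(p,p[3],-15,.015,-.05),-15)
```

```text
T [0.4757 0.0612 0.2161] rows [-0.0107 -0.1599  0.0006] [ 0.0084 -0.0016  0.0044]
```

```bash
python3 -m creep '[[-0.01,-0.1,0,0.004,-0.001,0.002,0],[-0.01,-0.16,0,0.008,-0.001,0.004,0],[-0.01,-0.16,0,0.008,-0.001,0.004,0],[-0.01,-0.16,0,0.008,-0.001,0.004,0],[-0.01,-0.16,0,0.008,-0.001,0.004,0]]'
python3 - <<'E'
from h import *
from plant import ctrl
p=np.load("p.npy"); o=ctrl.get_obs(); print(repr(o["joint_pos"]),o["force"],o["tool_pos"],o["orientation"])
relT(o,p,tgt(p,p[3],-15,.015,-.05),-15)
relT(o,p,tgt(p,p[3],-15,.014,.024),-15)
E
```

```text
clock: 3.33
tool_pos: [0.4753, 0.0608, 0.2162]
orientation: [180.0, -15.1, 4.4]
force: [-0.4, -0.3, 0.0]
opening: 0.0005
array([ 35.80021595,  -1.80738575, -44.70621532,  13.71345995,
       -34.91802567,  48.19324683]) [-0.44862407 -0.29694349  0.04481486] [0.47525289 0.06075285 0.21616481] [179.98919476 -15.08853937   4.42291397]
T [0.4757 0.0612 0.2161] rows [-0.0002 -0.0015  0.0014] [ 0.0004 -0.0004  0.0002]
T [0.4957 0.0627 0.1449] rows [-0.0002 -0.0015  0.0014] [ 0.0013 -0.0004  0.0742]
```

```bash
python3 -m creep '[[0,0,0,0,0,0.025,0],[0,0,0,0,0,0.05,0],[0,0,0,0.001,0,0.074,0],[0,0,0,0.001,0,0.074,0],[0,0,0,0.001,0,0.074,0]]'
python3 - <<'E'
from h import *
from plant import ctrl
p=np.load("p.npy"); o=ctrl.get_obs(); print(repr(o["joint_pos"]),o["force"],o["tool_pos"],o["orientation"])
relT(o,p,tgt(p,p[3],-15,.0,.024),-15)
relT(o,p,tgt(p,p[3]+.1,-15,.0,.024),-15)
cv2.imwrite("pics/w2.png",ctrl.snapshot("wrist"))
E
```

```text
clock: 3.75
tool_pos: [0.4935, 0.0611, 0.1435]
orientation: [179.9, -14.8, 4.5]
force: [0.5, 0.4, -0.0]
opening: 0.0003
array([ 33.25052874,   6.40011495, -50.16138001,  19.78824315,
       -21.65040662,  43.51748272]) [ 0.51513239  0.40990869 -0.04535881] [0.4935157  0.06109893 0.14346678] [179.86720423 -14.78112792   4.4597153 ]
T [0.5092 0.0638 0.1485] rows [0.0018 0.0038 0.0021] [ 0.0166 -0.0014 -0.0008]
T [0.5797 0.0691 0.2192] rows [0.0018 0.0038 0.0021] [ 0.103  -0.0012 -0.0512]
```

View pics/w2.png

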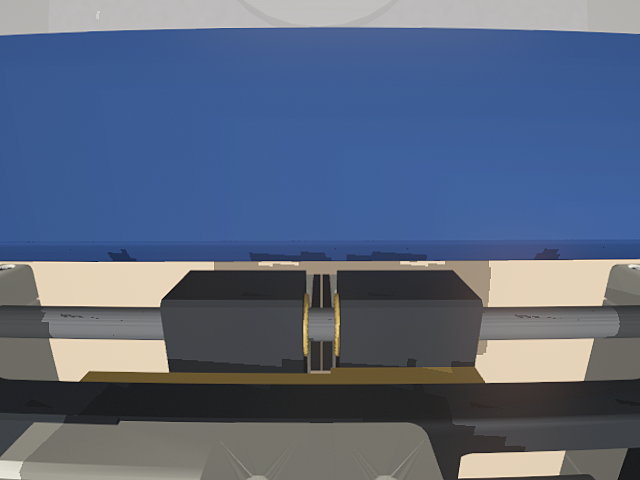

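```bash
python3 -m creep '[[0,0,0,0.008,-0.001,0,0],[0,0,0,0.015,-0.001,0,0],[0,0,0,0.019,-0.001,-0.002,0],[0,0,0,0.024,-0.001,-0.005,0],[0,0,0,0.030,-0.001,-0.008,0],[0,0,0,0.037,-0.001,-0.012,0],[0,0,0,0.044,-0.001,-0.016,0],[0,0,0,0.051,-0.001,-0.020,0],[0,0,0,0.058,-0.001,-0.024,0],[0,0,0,0.065,-0.001,-0.028,0],[0,0,0,0.065,-0.001,-0.028,0]]'
python3 - <<'E'
from h import *
from plant import ctrl
p=np.load("p.npy"); o=ctrl.get_obs(); print(o["force"],o["tool_pos"],o["orientation"])
for d in (.05,.056,.1,.155):relT(o,p,tgt(p,p[3]+d,-15,.0,.024),-15)
cv2.imwrite("pics/w3.png",ctrl.snapshot("wrist"));cv2.imwrite("pics/t3.png",ctrl.snapshot("top"))
E
```

```text
clock: 4.72
tool_pos: [0.5508, 0.0677, 0.1902]
orientation: [-180.0, -15.0, 4.4]
force: [-3.5, -2.0, 2.0]
opening: 0.0003
[-3.53507871 -2.03045352  1.98953148] [0.55084333 0.06767672 0.19016829] [-179.95719998  -14.96974672    4.39242121]
T [0.5444 0.0664 0.1838] rows [-0.001   0.0005  0.0009] [-0.0079  0.0007  0.0044]
T [0.5487 0.0668 0.1881] rows [-0.001   0.0005  0.0009] [-0.0027  0.0007  0.0014]
T [0.5797 0.0691 0.2192] rows [-0.001   0.0005  0.0009] [ 0.0354  0.0008 -0.0206]
T [0.6185 0.0721 0.2581] rows [-0.001   0.0005  0.0009] [ 0.083   0.0008 -0.0481]
```

View pics/w3.png

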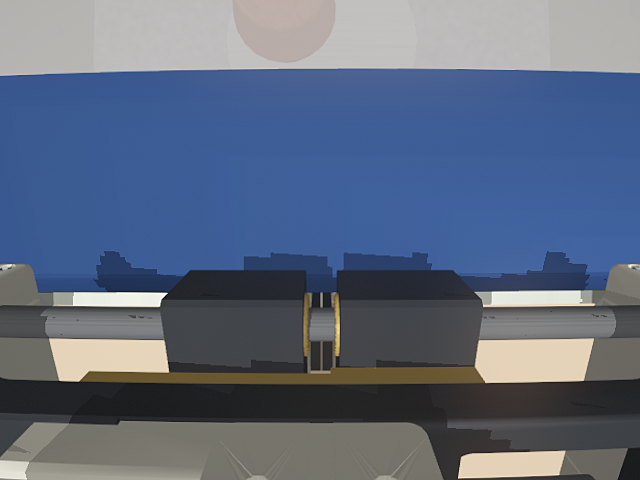

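View pics/t3.png

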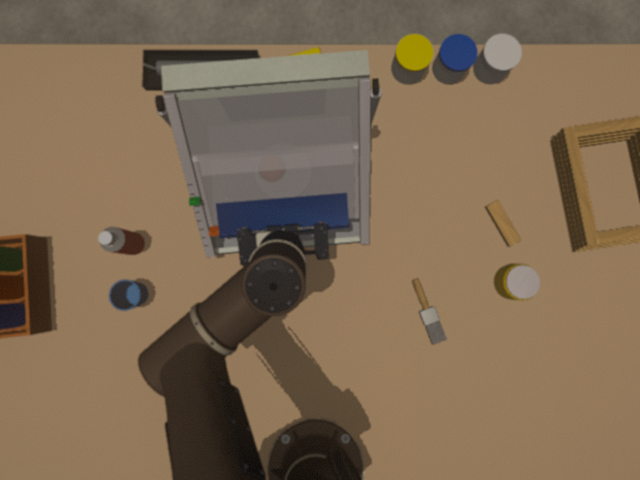

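```bash
cat >> h.py <<'E'
def slope_s(m,uv,p,n):
    d=cv2.undistortPoints(np.array([[uv]],float),m["K"],m["distortion"])[0,0]
    Rm,_=cv2.Rodrigues(m["rvec"]); c=-Rm.T@m["tvec"]; v=Rm.T@np.r_[d,1]
    A=R.from_euler("z",p[2]); o=A.apply([-n*r2,0,.065+n*r2])+np.r_[p[:2],0]; N=A.apply([-r2,0,r2])
    X=c+v*((o-c)@N)/(v@N); return (X-o)@A.apply([r2,0,r2]), (X-o)@A.apply([0,1,0])
def blobs(im,box):
    h=cv2.cvtColor(im,cv2.COLOR_BGR2HSV); out={}
    for c,lo,hi in(("orange",(3,130,60),(16,255,255)),("green",(50,110,50),(75,255,255))):
        k=np.zeros(h.shape[:2],np.uint8); x0,y0,x1,y1=box; k[y0:y1,x0:x1]=cv2.inRange(h,lo,hi)[y0:y1,x0:x1]
        n,l,s,ce=cv2.connectedComponentsWithStats(k); 
        if n>1:
            i=1+s[1:,4].argmax(); out[c]=(ce[i],s[i])
    return out
def report(im,m,p,box):
    r={}
    for c,(uv,st) in blobs(im,box).items():
        r[c]=slope_s(m,uv,p,.033); print(c,uv.round(1),st,np.round(r[c],4))
    if len(r)==2: print("gap mm",1000*(r["green"][0]-r["orange"][0]))
E
python3 - <<'E'
from h import *
from plant import ctrl
p=np.load("p.npy"); m=ctrl.camera_model("top")
for f in("top0","t3"): report(cv2.imread(f"pics/{f}.png"),m,p,(180,180,235,262))
E
```

```text
orange [218.4 251.6] [214 247  10  10  91] [0.0291 0.1637]
green [194.6 200.7] [190 197  10   8  73] [0.1812 0.1888]
gap mm 152.11975132531234
orange [213.5 231. ] [209 226  10  11  93] [0.0927 0.1638]
green [194.6 200.8] [190 197  10   8  73] [0.1809 0.1887]
gap mm 88.21939262323049
```

```bash
python3 -m creep '[[0,0,0,0.007,0,-0.004,0],[0,0,0,0.014,0,-0.008,0],[0,0,0,0.021,0,-0.012,0],[0,0,0,0.028,0,-0.016,0],[0,0,0,0.035,0,-0.020,0],[0,0,0,0.042,0,-0.024,0],[0,0,0,0.049,0,-0.028,0],[0,0,0,0.055,0,-0.032,0],[0,0,0,0.060,0,-0.035,0],[0,0,0,0.060,0,-0.035,0],[0,0,0,0.060,0,-0.035,0]]'
python3 - <<'E'
from h import *
from plant import ctrl
p=np.load("p.npy"); o=ctrl.get_obs(); print(o["force"],o["tool_pos"],o["orientation"])
for n in("top","scene","wrist"):
    im=ctrl.snapshot(n); m=ctrl.camera_model(n); cv2.imwrite(f"pics/{n}4.png",im)
    report(im,m,p,{"top":(180,180,235,262),"scene":(380,190,460,240),"wrist":(0,0,200,350)}[n])
a=cv2.imread("pics/top4.png")[180:250,170:290];b=cv2.imread("pics/scene4.png")[190:250,370:490]
cv2.imwrite("pics/z4.png",np.vstack([cv2.resize(x,None,fx=5,fy=4.5,interpolation=cv2.INTER_CUBIC) for x in(a,b)]))
E
```

```text
clock: 5.73
tool_pos: [0.5995, 0.0716, 0.2381]
orientation: [-179.9, -15.0, 4.4]
force: [-3.4, 0.2, 0.3]
opening: 0.0002
[-3.43973086  0.18725069  0.30207574] [0.59954789 0.07157274 0.2380557 ] [-179.94749212  -14.99708792    4.40799955]
orange [207.7 207.2] [203 202  10  11 100] [0.1611 0.164 ]
green [194.7 200.7] [190 197  10   8  75] [0.1812 0.1886]
gap mm 20.063659585678824
orange [426.9 220.7] [422 217   9  10  61] [0.4193 0.082 ]
green [439.2 219.5] [434 216  11   9  85] [0.4055 0.1079]
gap mm -13.788829982935624
```

View pics/z4.png

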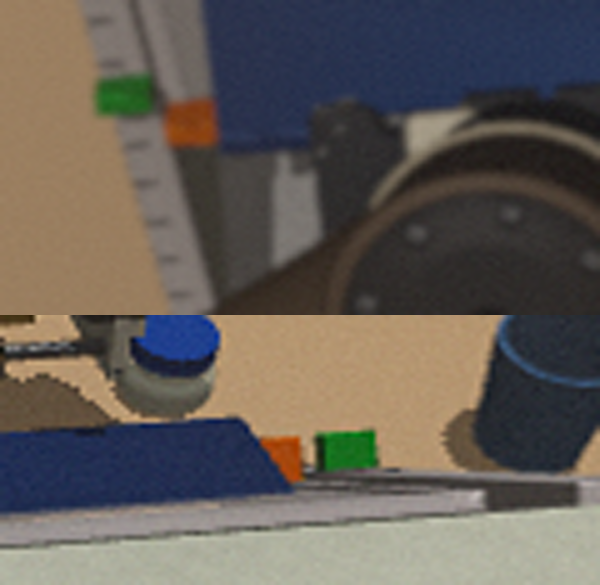

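View pics/wrist4.png

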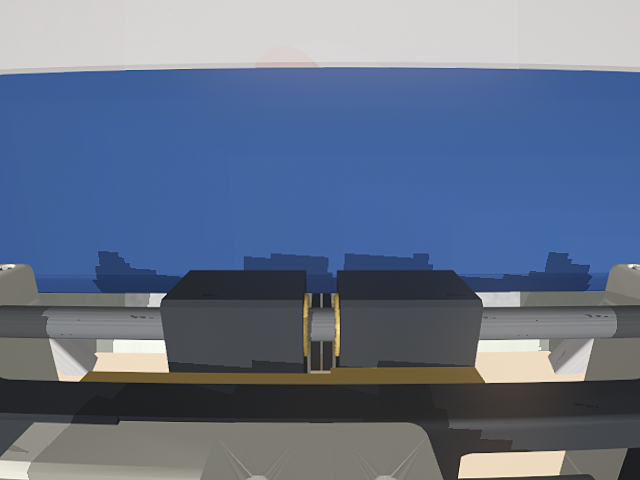

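```bash
python3 -m creep '[[0,0,0,-0.015,0,0,0],[0,0,0,-0.03,0,0,0],[0,0,0,-0.035,0,-0.02,0],[0,0,0,-0.04,0,-0.05,0],[0,0,0,-0.04,-0.03,-0.08,0],[0,0,0,-0.04,-0.06,-0.1,0],[0,0,0,-0.04,-0.09,-0.1,0],[0,0,0,-0.04,-0.09,-0.1,0],[0,0,0,-0.04,-0.09,-0.1,0]]'
python3 - <<'E'
from h import *
from plant import ctrl
p=np.load("p.npy"); o=ctrl.get_obs(); print(o["force"],o["tool_pos"],o["orientation"],o["joint_pos"])
for n in("top","wrist"):
    im=ctrl.snapshot(n); m=ctrl.camera_model(n); cv2.imwrite(f"pics/{n}5.png",im)
    report(im,m,p,{"top":(180,180,235,262),"wrist":(0,0,640,480)}[n])
E
```

```text
clock: 6.63
tool_pos: [0.5282, 0.1577, 0.3243]
orientation: [-179.9, -15.0, 4.6]
force: [0.5, -0.5, -0.9]
opening: 0.0003
[ 0.54272521 -0.50249695 -0.89992789] [0.52821218 0.15773915 0.32425413] [-179.92123159  -15.0191308     4.5504979 ] [ 42.08107428   0.19268079 -26.5427718   11.51187687 -51.77233983
  46.25153853]
orange [207.7 207.2] [203 202  10  11  99] [0.1612 0.1639]
green [194.7 200.8] [190 197  10   8  74] [0.181  0.1886]
gap mm 19.806486780766104
orange [210.4 143.9] [ 192  127   36   33 1030] [0.1598 0.1625]
green [164.5 116. ] [ 140  101   49   30 1259] [0.1793 0.1864]
gap mm 19.441429701430646
```

View pics/wrist5.png

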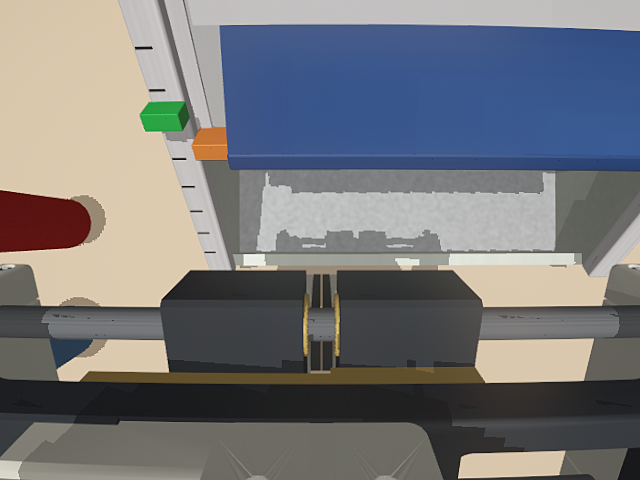

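```bash
python3 -m creep '[[0,0,0,0.0,-0.03,-0.04,0],[0,0,0,0.0,-0.05,-0.06,0],[0,0,0,-0.02,-0.05,-0.06,0],[0,0,0,-0.04,-0.05,-0.06,0],[0,0,0,-0.04,-0.05,-0.06,0],[0,0,0,-0.04,-0.05,-0.06,0]]'
python3 - <<'E'
from h import *
from plant import ctrl
p=np.load("p.npy")
m0=None
m=ctrl.camera_model("wrist"); im=ctrl.snapshot("wrist"); cv2.imwrite("pics/wrist6.png",im); np.save("m6.npy",m,allow_pickle=True)
report(im,m,p,(0,0,640,480)); o=ctrl.get_obs(); print(o["tool_pos"])
a=cv2.imread("pics/wrist5.png")[90:170,130:240]
b=blobs(im,(0,0,640,480)); cx,cy=(b["orange"][0]+b["green"][0])/2; x0,y0=int(cx)-50,max(0,int(cy)-35); print(x0,y0)
cv2.imwrite("pics/z5.png",cv2.resize(a,None,fx=7,fy=7,interpolation=cv2.INTER_CUBIC))
cv2.imwrite("pics/z6.png",cv2.resize(im[y0:y0+75,x0:x0+100],None,fx=7,fy=7,interpolation=cv2.INTER_CUBIC))
E
```

```text
clock: 7.23
tool_pos: [0.47, 0.201, 0.3712]
orientation: [-180.0, -14.9, 4.4]
force: [0.7, 0.7, 0.2]
opening: 0.0003
orange [291.4  90.2] [276  78  31  26 756] [0.1586 0.164 ]
green [254.7  64.1] [238  53  34  24 721] [0.1784 0.19  ]
gap mm 19.79423140154554
[0.47054576 0.20124402 0.37137678]
223 42
```

View pics/z5.png

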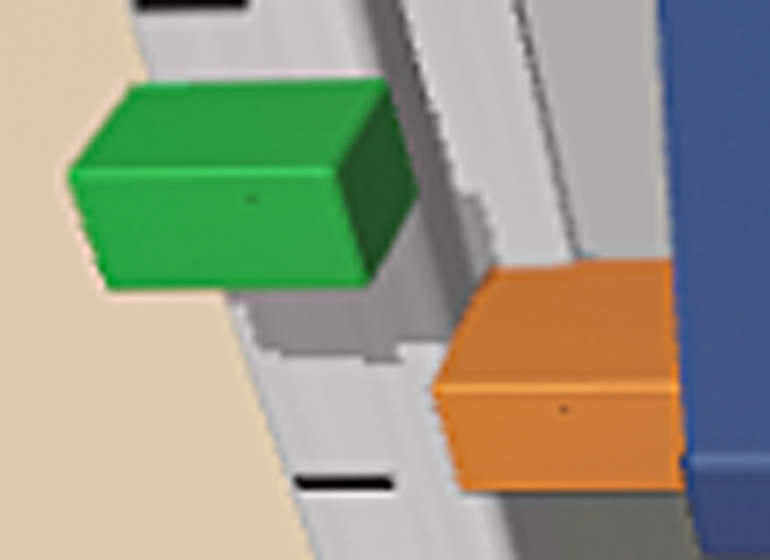

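View pics/z6.png

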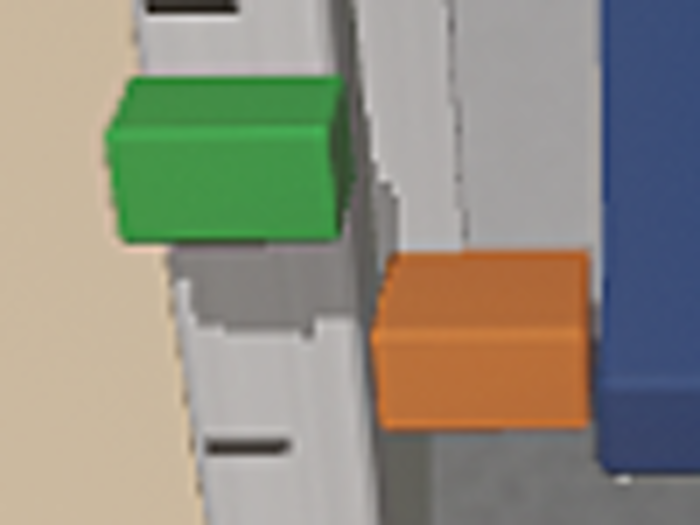

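```bash
cat > tri.py <<'E'
from h import *
m6=np.load("m6.npy",allow_pickle=True).item(); p=np.load("p.npy")
def cam(m): Rm=cv2.Rodrigues(m["rvec"])[0]; return Rm,m["tvec"]
T6=(R.from_euler("xyz",[-180.0,-14.9,4.4],degrees=True),np.array([.4705,.2012,.3714]))
T5=(R.from_euler("xyz",[-179.92,-15.02,4.55],degrees=True),np.array([.52821218,.15773915,.32425413]))
E
python3 - <<'E'
from tri import *
from plant import ctrl
o=ctrl.get_obs(); R6=R.from_euler("xyz",o["orientation"],degrees=True); t6=o["tool_pos"]
m=ctrl.camera_model("wrist"); Rc,tc=cam(m)
Rt=R.from_matrix(Rc)*R6; tt=Rc@t6+tc   # tool->cam
R5=Rt*T5[0].inv(); t5=tt-R5.apply(T5[1])
n5=dict(m); n5["rvec"]=R5.as_rotvec(); n5["tvec"]=t5
u=lambda m,uv:cv2.undistortPoints(np.array(uv,float).reshape(-1,1,2),m["K"],m["distortion"]).reshape(-1,2)
A=np.array([(72,170),(335,172),(368,288),(108,290),(435,387),(678,385),(683,490),(463,490)]);B=np.array([(107,130),(330,128),(333,242),(123,243),(373,332),(587,330),(590,428),(382,428)])
A=(A+.5)/7-.5+[130,90];B=(B+.5)/7-.5+[223,42]
P5=np.c_[R5.as_matrix(),t5];P6=np.c_[m["rvec"]*0+0,m["rvec"]*0,m["rvec"]*0,m["tvec"]];P6[:,:3]=Rc
X=cv2.triangulatePoints(P5,P6,u(n5,A).T,u(m,B).T);X=(X[:3]/X[3]).T
A5=R.from_euler("z",p[2]);D=A5.inv().apply(X-np.r_[p[:2],.065])
S=np.c_[(D[:,0]+D[:,2])*r2,D[:,1],(D[:,2]-D[:,0])*r2]*1000
print(S.round(1)); print(S[:4].mean(0),S[4:].mean(0),(S[:4].mean(0)-S[4:].mean(0)).round(2))
# fixed face heights n=34/33 casting as check
for mm,C in((n5,A),(m,B)):
    for n in(.034,.033):
        print(n,[np.round(np.mean([slope_s(mm,c,p,n if i==0 else .033)[0] for c in C[4*i:4*i+4]])*1000,1) for i in(0,1)])
E
```

```text
[[183.5 201.2  37.2]
 [184.2 177.8  39.2]
 [171.6 179.2  36.1]
 [172.7 201.1  38.6]
 [161.7 175.7  36.1]
 [163.5 152.4  39.4]
 [154.8 152.5  43.6]
 [151.  175.6  36.6]]
[177.99993782 189.81355783  37.76664759] [157.76707828 164.03390359  38.93561756] [20.23 25.78 -1.17]
0.034 [np.float64(176.1), np.float64(154.3)]
0.033 [np.float64(175.6), np.float64(154.3)]
0.034 [np.float64(176.5), np.float64(154.8)]
0.033 [np.float64(176.2), np.float64(154.8)]
```

Run:
```python
from h import *
from plant import ctrl
o=ctrl.get_obs(); R0=R.from_euler("xyz",o["orientation"],degrees=True); Rg=R.from_euler("xyz",[180,-15,4.35],degrees=True)
L=np.array([.5995,.0714,.2381]); u=R.from_euler("z",4.35,degrees=True).apply([r2,0,r2])
print((R0.inv()*Rg).as_rotvec().round(3))
for n,t in(("above",L+Rg.apply([-.04,0,-.1])),("pre",L+Rg.apply([-.03,0,0])),("touch",L),("fin",L+.021*u)): print(n,R0.inv().apply(t-o["tool_pos"]).round(4))
```

```text
[-0.001  0.001  0.001]
above [0.0401 0.1393 0.0593]
pre [0.0502 0.1394 0.1593]
touch [0.0802 0.1394 0.1593]
fin [0.0984 0.1394 0.1488]
```

```bash
python3 -m creep '[[0,0,0,0.0,0.035,0,0],[0,0,0,0.0,0.07,0.02,0],[0,0,0,0.02,0.105,0.04,0],[0,0,0,0.035,0.139,0.06,0],[0,0,0,0.04,0.139,0.08,0],[0,0,0,0.04,0.139,0.11,0],[0,0,0,0.045,0.139,0.14,0],[0,0,0,0.05,0.139,0.159,0],[0,0,0,0.05,0.139,0.159,0],[0,0,0,0.05,0.139,0.159,0]]'
python3 - <<'E'
from h import *
from plant import ctrl
o=ctrl.get_obs(); R0=R.from_euler("xyz",o["orientation"],degrees=True); Rg=R.from_euler("xyz",[180,-15,4.35],degrees=True)
L=np.array([.5995,.0714,.2381]); u=R.from_euler("z",4.35,degrees=True).apply([r2,0,r2])
print(o["force"],(R0.inv()*Rg).as_rotvec().round(3))
for n,t in(("touch",L),("fin",L+.021*u)): print(n,R0.inv().apply(t-o["tool_pos"]).round(4))
E
```

```text
clock: 8.12
tool_pos: [0.5704, 0.069, 0.2292]
orientation: [179.9, -14.8, 4.3]
force: [0.5, -0.3, 0.4]
opening: -0.0001
[ 0.48870221 -0.34413598  0.41190611] [ 0.001  0.004 -0.   ]
touch [ 0.0305 -0.0002 -0.0012]
fin [ 0.0486 -0.0002 -0.0118]
```

```bash
python3 -m creep '[[0,0,0,0.008,0,0,0],[0,0,0,0.016,0,0,0],[0,0,0,0.024,0,0,0],[0,0,0,0.03,0,-0.001,0],[0,0,0,0.035,0,-0.004,0],[0,0,0,0.04,0,-0.007,0],[0,0,0,0.045,0,-0.010,0],[0,0,0,0.0485,0,-0.012,0],[0,0,0,0.0485,0,-0.012,0],[0,0,0,0.0485,0,-0.012,0],[0,0,0,0.0485,0,-0.012,0]]'
python3 - <<'E'
from h import *
from plant import ctrl
p=np.load("p.npy"); o=ctrl.get_obs(); print(o["force"])
im=ctrl.snapshot("top"); cv2.imwrite("pics/top7.png",im); report(im,ctrl.camera_model("top"),p,(180,180,235,262))
E
```

```text
clock: 9.03
tool_pos: [0.6139, 0.0737, 0.2551]
orientation: [-180.0, -15.0, 4.4]
force: [-3.4, 1.8, 0.4]
opening: 0.0006
[-3.36279239  1.8484737   0.43182064]
orange [205.7 199.5] [201 194  11  11 102] [0.1821 0.1642]
green [194.4 200.8] [190 197  10   8  70] [0.1811 0.1892]
gap mm -1.0412275986251274
```

```bash
python3 -m creep '[[0,0,0,-0.015,0,0,0],[0,0,0,-0.03,0,0,0],[0,0,0,-0.035,0,-0.02,0],[0,0,0,-0.04,0,-0.05,0],[0,0,0,-0.045,-0.03,-0.08,0],[0,0,0,-0.055,-0.06,-0.1,0],[0,0,0,-0.075,-0.09,-0.12,0],[0,0,0,-0.085,-0.12,-0.14,0],[0,0,0,-0.085,-0.13,-0.15,0],[0,0,0,-0.085,-0.13,-0.15,0],[0,0,0,-0.085,-0.13,-0.15,0]]'
python3 - <<'E'
from h import *
from plant import ctrl
p=np.load("p.npy"); o=ctrl.get_obs(); print(o["force"],o["tool_pos"])
im=ctrl.snapshot("top"); cv2.imwrite("pics/top8.png",im); report(im,ctrl.camera_model("top"),p,(180,180,235,262))
m=ctrl.camera_model("wrist"); im=ctrl.snapshot("wrist"); np.save("m8.npy",m,allow_pickle=True); report(im,m,p,(0,0,640,480)); cv2.imwrite("pics/wrist8.png",im)
b=blobs(im,(0,0,640,480)); cx,cy=(b["orange"][0]+b["green"][0])/2; x0,y0=int(cx)-50,max(0,int(cy)-35); print(x0,y0)
cv2.imwrite("pics/z8.png",cv2.resize(im[y0:y0+75,x0:x0+100],None,fx=7,fy=7,interpolation=cv2.INTER_CUBIC))
E
```

```text
clock: 10.0
tool_pos: [0.4834, 0.1945, 0.3787]
orientation: [-179.9, -15.1, 4.5]
force: [0.0, -0.3, -0.2]
opening: 0.0005
[ 0.00219775 -0.29053378 -0.17929278] [0.48337316 0.19454086 0.3787242 ]
orange [205.6 199.5] [200 194  12  11 100] [0.1822 0.1646]
green [194.5 200.8] [190 197  10   8  71] [0.181 0.189]
gap mm -1.16144498261464
orange [280.2  83.2] [264  70  33  27 827] [0.1797 0.1637]
green [245.8  84.7] [229  73  34  24 721] [0.1786 0.1897]
gap mm -1.0038118298772436
213 48
```

View pics/z8.png

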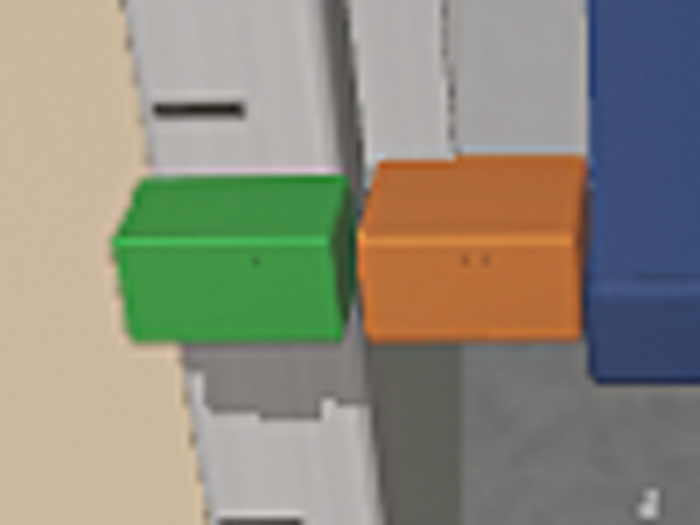

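View pics/top8.png

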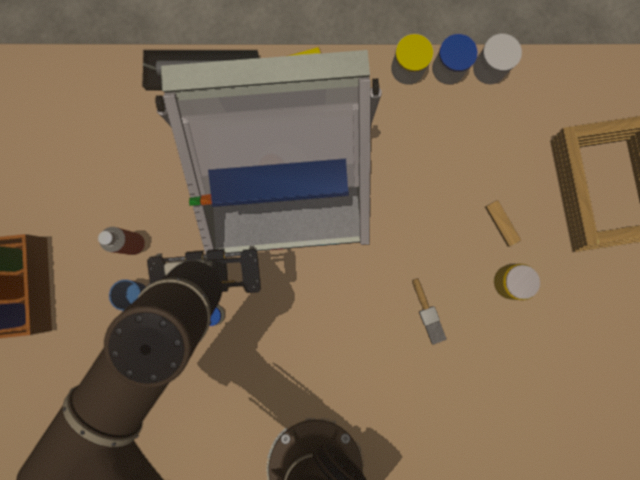

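Run:
```python
from plant import ctrl
print(abs(ctrl.get_obs()["qvel"]).max()); print(ctrl.close_job())
```

```text
0.7021154748976247
the job is handed in; nothing more can be done
None
```

I pushed the window up to the green marker and handed the job in at about 10 s of the 40 s allowed. I did it with the shut fingers under the middle of the blue lip, in two pushes with a camera check between them. The total push was roughly 0.15 m.

- **Level:** in the last close wrist picture, the orange and green faces line up along the slope to within about 1 mm, and their upper and lower edges are in the same pixel rows. The centroid gaps of about -1.0 mm (wrist camera) and -1.2 mm (top camera) carry a bias of about -1.7 mm, so the true gap is about 0.5 mm.
- **Clear of contact:** the wrist force reads below 0.5 N with the hand away from the booth. The sash did not move when I withdrew.
- **Everything else:** the marker has not moved between pictures, to within a few tenths of a pixel. In the last top picture the brush, tub, strip and can look unmoved. The cup and jar are partly hidden by the arm there, and the pot is hidden under the raised lip.
- **Change of plan:** the arm could not hold the hand square to the lip, at 45°, because a joint reached its range. I pushed with the tool tilted 15° from vertical instead, so the finger sides bore on the lip's lower outer edge, not flat on its underside. Pushing forces stayed around 3 to 5 N.

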